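# Lay out a stripped power supply for inspection

### The arm

A 6-joint arm with a two-finger parallel gripper is mounted at the origin on the work surface. World frame = base frame: x ahead of the robot, y to its left, z up, the work surface at z = 0. Lengths are in mm, angles in degrees, forces in N, time in s.
With the tool pointing down it reaches from about 325 to 900 mm from the base axis. Payload 6.1 kg.
Tool frame: the origin (TCP) lies at the very end of the fingers, on their centre line; the grasp point (between the pads) lies 19 mm behind it (ctrl.tcp_to_grasp is the distance from the TCP to the grasp point, in mm); z points along the fingers, y is the line along which they close (so a half turn about z gives the same grasp; the last joint's range is limited). The gripper opens to 87 mm and grips with 3 to 60 N. Pads are 19 mm wide; open, the fingers measure 117 mm over their backs; the gripper's body (75 mm by 190 mm) begins 51 mm behind the grasp point.
Start: joints at [63.134, 12.628, 87.462, -0, 79.91, -7.225], TCP at [210.076, 588.629, 222.538] pointing down, gripper open.
Joint ranges: [-170.65, 170.65], [-52.31, 119.04], [5.05, 147.46], [-71.25, 251.25], [11.57, 151.72], [-153.62, 153.62]. Speed limits (degrees/s): [147.25, 147.25, 172.46, 180, 180, 180].

### API

Orientations are given as [roll, pitch, yaw] about the fixed x, y, z axes, in that order (R = Rz(yaw) Ry(pitch) Rx(roll)).
In Python, from cell import ctrl, viewer gives the robot as it stands.
- The arm moves only by the tool jog_arm, never from a script. Its argument "steps" is a list of rows, each a list of 3 entries, a list of its own where there are three numbers: the gripper command: -1 is fully open, 1 is shut, values between are in proportion, then the shift along the tool's x, y, z in m, then the turn about the tool's z in degrees. A call has 1 to 20 rows; each row is the pose to reach, as a shift and turn from the pose commanded when the call began, along the tool's axes at that moment; what a row does not reach only later rows make up. A row lasts 1/10 s, in which the tool goes at most 50 mm and 8.59 degrees, less where a joint would pass 70% of its speed; a pose out of reach is approached as far as the arm can. A call with a gripper value outside its range is refused whole. The fingers move at their own pace and stop on an object; "force" is the grip in N (left out, the last holds). Time passes only in rows, so rows that repeat a pose let the fingers close. It gives the time, the measured TCP pose, the force, the opening and the grip force at its end, in the units of the state.
- ctrl.sense(): the state, without advancing time (a new reading comes with each control period).
- viewer.read_camera(name): name is "scene" or "top"; returns a dict with "pixels" (400x640x3 uint8, blue, green, red), "range_z" (400x640 float32, mm along the optical axis (not along the pixel's ray), 0 where there is no reading), "fov_y" (degrees; the focal length in pixels is half the picture's height over the tangent of half this angle, whatever the lens; pixels are square), "cx", "cy" (the principal point, pixels), "R" (3x3) and "t" (3): a world point X has camera coordinates R X + t. Camera axes: x right, y down, z forward; pixel columns grow to the right and rows downward; lengths in mm; the calibration is good to about 2 mm. A picture is of the moment at which its call begins.
- ctrl.close_job(): hands the job in; it is judged then, once.
The state is a dict: "clock": time; "joints": joint angles; "qvel": joint speeds; "joint_efforts": joint torques, N m; "eef_pos": TCP position; "eef_rot": TCP orientation; "ft_force": force on the tool from outside, world axes, zero at the start; "moment": the same for the moment, N m; "opening": opening from 0.0 (shut) to 1.0 (fully open); "finger_force": force on a finger pad.
Only numpy, scipy, OpenCV 4.12 (cv2) and the standard library are available. Lean on these libraries where they do the work, as an engineer would, in place of code of your own. Each camera call takes 0.05 s, during which the arm holds its last target. There are 200 camera calls.

### The job

Lay out the parts of this stripped power supply: set each heat sink and the coil upright on the foam pad that carries its silhouette, centred on the silhouette and lined up with it. Last of all, when those three lie in place, lay the circuit board, parts side up, gently on the middle of the inclined stand, its long lower edge resting against the ledge. Leave the amber jar and the solder spool where they are.

Things in the scene. Friction and masses are not known exactly. Their poses are not given: they have to be found in the camera images.
- bar_sink: long finned aluminium heat sink, loose, a block 80 (its x) x 30 (its y) x 30 mm high with fins along x; grip it across the 30 mm, on the outer fins. About 0.11 kg. Origin: centre of the underside, z up. Belongs on bar_pad.
- pin_sink: square aluminium heat sink with pin fins, loose, 44 x 44 x 30 mm high, about 0.09 kg. Origin: centre of the underside, x and y along its sides. Grip it across either pair of sides. Belongs on square_pad; any quarter turn is right.
- coil: round copper-wound toroid coil lying flat, loose, 48 mm diameter (with a dark hole in the middle), 26 mm high, about 0.12 kg. Origin: centre of the underside. Belongs on round_pad; its turn does not matter.
- board: blue circuit board, loose, parts side up: 70 (x) x 100 (y) x 3 mm, 0.16 kg. Grip: transformer block in its centre, 40 (x) x 32 (y) mm, top 29 mm above the board's underside; grip across the 32 mm (fingers on its +y and -y sides, where the board is bare). Small parts up to 14 mm high by the long edges. Origin: centre of underside, z out of the parts side. Either long edge may be the lower one.
- bar_pad: fixed light foam pad 100 (x) x 74 (y) x 4 mm thick with a dark silhouette 84 (x) x 34 (y) mm in its middle: the place of bar_sink. Origin: centre of the pad's underside, on the bench (z = 0), so a part standing on it has its underside 4 mm above the origin; pad's x along the silhouette's length.
- square_pad: fixed light foam pad 100 x 74 x 4 mm thick with a dark square silhouette 48 x 48 mm in its middle: the place of pin_sink. Origin: centre of the pad's underside, axes along its sides (x along the 100 mm).
- round_pad: fixed light foam pad 100 x 74 x 4 mm thick with a dark round silhouette 52 mm across in its middle: the place of coil. Origin: centre of the pad's underside, axes along its sides.
- stand: inclined fixed stand, 140 mm wide (y). Plate rises to +x, away from the robot, at 0.384 rad (22 deg); ledge 8 mm proud along its low edge nearest the robot. Origin: centre of foot on bench, z up. Plate meets ledge at x -45, z 18 mm; plate goes 104 mm upslope, top 57 mm high. Board seated mid-stand: its underside centre at x -12.5, y 0, z 31 mm, board y along stand y, facing (-0.375, 0, 0.927).
- jar: bystander: amber glass jar with a cap, 48 mm diameter, 60 mm high, loose; leave alone. Origin: centre of the underside.
- spool: bystander: grey solder spool standing on its flange, loose, 54 mm diameter, 44 mm high; leave alone. Origin: centre of the underside.

How it is judged:
By the outcome, as a careful person would: the job done as asked, in the order asked, and still so for the second after the job is handed in, with the robot touching nothing.
It also fails if it takes over 112 s, if anything falls off the work surface, if the arm or the gripper's body presses on something with over 40 N, if the wrist force passes 120 N, or if a joint passes its speed limit or range.

## Working session

There is one attempt and no reset: what is moved stays moved. The work goes in short steps, Python scripts to look and compute and a tool call to move; the robot and the scene stay as the last step left them, time stands still between calls to the robot, and variables do not carry over. Pictures are saved under pics/ and viewed, at most 14 in all, crops included, and the job is handed in when it is done.

Besides the shell and the picture viewer there is one more tool, called after "Request:" as name(argument=value, ...) on one line, values as JSON. jog_arm: Moves the arm, as the interface text tells. Its arguments: {"type":"object","properties":{"steps":{"type":"array","items":{"type":"array"}},"force":{"type":"number"}},"required":["steps"]}

```bash
ls; mkdir -p pics; python3 - <<'E'
from cell import ctrl, viewer
import cv2,numpy as np
for n in("scene","top"):
    d=viewer.read_camera(n); cv2.imwrite(f"pics/{n}0.png",d["pixels"]); np.savez(f"{n}0.npz",**d)
    print(n,d["fov_y"],d["cx"],d["cy"],d["R"],d["t"])
print(ctrl.sense(),ctrl.tcp_to_grasp)
E
```

```text
pics
scene 47.49740206755199 316.8545371179541 199.71011118172936 [[ 0.411096    0.91156566 -0.0069366 ]
 [ 0.47634358 -0.22129583 -0.85095531]
 [-0.77723669  0.34652012 -0.52519229]] [-271.58037672 -244.65516369 1394.48043251]
top 54.69715267939205 320.32719708662705 200.46234878798575 [[-0.00771695 -0.99983174  0.01664172]
 [-0.99210896  0.00557254 -0.12525476]
 [ 0.12514095 -0.01747698 -0.99198503]] [-13.44154408 609.91317013 799.27544286]
{'clock': 0.1, 'joints': array([ 6.31335472e+01,  1.26724920e+01,  8.75178422e+01,  1.99194514e-03,
        7.99108402e+01, -7.22484478e+00]), 'qvel': array([ 0.0229289 , -0.25458016, -0.16571005, -0.0087106 , -0.07348935,
        0.07302322]), 'joint_efforts': array([ 1.05806008e-03, -4.95939696e+01, -3.88519013e+01,  7.01435586e-02,
        5.15323598e-02, -6.04553975e-05]), 'eef_pos': array([209.8244436 , 588.14087878, 221.54016189]), 'eef_rot': array([-1.79899875e+02, -1.46689891e-02,  1.60358029e+02]), 'ft_force': array([ 0.04696704, -0.41991121, -0.15135566]), 'moment': array([ 0.0268826 , -0.01622652,  0.012977  ]), 'finger_force': 0.0, 'opening': 0.9966877325436684} 18.700000000000003
```

View pics/top0.png

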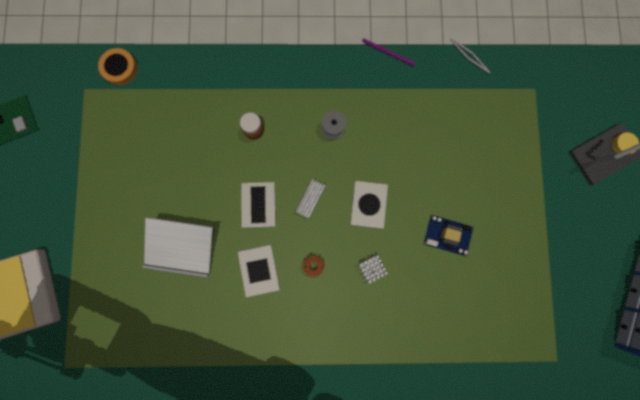

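View pics/scene0.png

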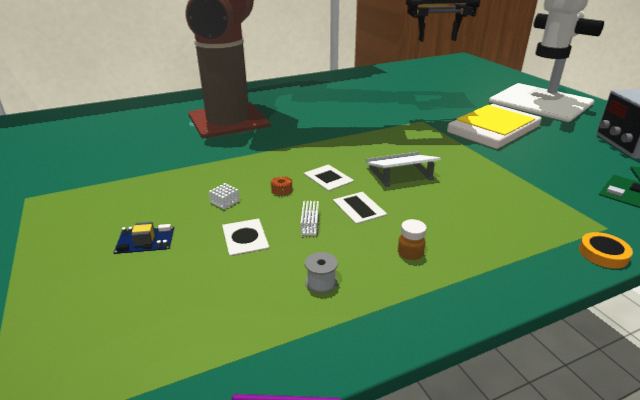

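Top view: stand (178,246), bar pad (258,204), square pad (258,271), round pad (369,205), bar_sink (311,198), coil (313,266), pin_sink (373,269), board (449,235), jar (252,125), spool (333,124). The scene view agrees.

```bash
cat > h.py <<'E'
import cv2,numpy as np
def f_of(d): return 200/np.tan(np.radians(float(d["fov_y"]))/2)
def plane(d,uv,z):
    "pixels (n,2) -> world xy on plane z"
    f=f_of(d);uv=np.asarray(uv,float)
    r=np.c_[(uv[:,0]-d["cx"])/f,(uv[:,1]-d["cy"])/f,np.ones(len(uv))]@d["R"]
    c=-d["R"].T@d["t"]; return (c+r*((z-c[2])/r[:,2])[:,None])[:,:2]
def cloud(d):
    f=f_of(d);v,u=np.mgrid[:400,:640];Z=d["range_z"]
    P=np.stack([(u-d["cx"])/f*Z,(v-d["cy"])/f*Z,Z],-1)
    return (P-d["t"])@d["R"]
def rect(xy):
    (c,s,a)=cv2.minAreaRect(xy.astype(np.float32))
    if s[0]<s[1]: s=s[::-1];a+=90
    return np.round(c,1),np.round(s,1),round((a+90)%180-90,1)
def grab(n):
    from cell import viewer
    return viewer.read_camera(n)
def seg(d,mask,box,z,k=4):
    "mask in float (400x640) upsampled; largest contour in box (u0,v0,u1,v1) -> rect on plane z"
    u0,v0,u1,v1=box
    m=cv2.resize(mask[v0:v1,u0:u1].astype(np.float32),None,fx=k,fy=k,interpolation=cv2.INTER_LINEAR)>.5
    cs,_=cv2.findContours(m.astype(np.uint8),cv2.RETR_EXTERNAL,cv2.CHAIN_APPROX_NONE)
    c=max(cs,key=cv2.contourArea)[:,0]
    uv=(c+.5)/k-.5+[u0,v0]
    xy=plane(d,uv,z); M=cv2.moments(xy.astype(np.float32))
    return rect(xy),np.round([M['m10']/M['m00'],M['m01']/M['m00']],1),round(M['m00'])
E
python3 - <<'E'
from h import *
d=dict(np.load("top0.npz"));P=cloud(d);H=P[...,2];g=d["pixels"].min(2).astype(float);px=d["pixels"].astype(int)
print("cam",-d["R"].T@d["t"])
boxes=dict(bar_pad=(235,175,282,235),square_pad=(232,240,285,302),round_pad=(344,176,394,233))
for n,b in boxes.items():
    u0,v0,u1,v1=b;print(n,"H",np.median(H[v0+15:v1-15,u0+15:u1-15]))
    t=np.percentile(g[v0:v1,u0:u1],90);m=np.clip(g/t,0,1)
    print(" pad",seg(d,m,b,4))
    b2=(u0+13,v0+13,u1-13,v1-13); print(" sil",seg(d,1-m,b2,4))
for n,b,z in(("bar_sink",(292,172,333,224),30),("coil",(298,250,330,282),26),("pin_sink",(352,248,394,290),30),("board",(418,208,480,260),3),("jar",(236,106,268,142),60),("spool",(315,105,352,142),44),("stand",(135,210,220,282),40)):
    u0,v0,u1,v1=b;h=H[v0:v1,u0:u1];print(n,"Hpct",np.round(np.percentile(h,[5,50,90,98]),1))
    for zz in (z,):
        print("  top",seg(d,(H>zz*.65),b,z),' any',seg(d,H>3 if z>3 else px[...,0]>px[...,1]+5,b,z))
E
```

```text
cam [504.97450929  -2.86912792 869.4874909 ]
bar_pad H 3.947441623575143
 pad ((array([606.4, 122.7]), array([105.7,  80.1]), 1.6), array([606.4, 122.7]), 8261)
 sil ((array([606. , 122.9]), array([77.4, 30.5]), 1.6), array([606.2, 122.8]), 2262)
square_pad H 3.7959453001604233
 pad ((array([459.8, 120. ]), array([106. ,  80.3]), 11.1), array([459.7, 120.1]), 8274)
 sil ((array([459.9, 120.2]), array([44.6, 44.3]), 11.2), array([459.8, 120.2]), 1896)
round_pad H 3.7578297214637075
 pad ((array([ 605.3, -127.7]), array([105.9,  80.2]), -6.9), array([ 605.2, -127.9]), 8243)
 sil ((array([ 605.6, -128. ]), array([47.2, 47.1]), -0.4), array([ 605.4, -127.8]), 1762)
bar_sink Hpct [-2.4  0.6 28.  31.3]
  top ((array([616.6,   3.7]), array([81.5,  3.7]), -26.6), array([616.7,   3.7]), 194)  any ((array([616.1,   4.2]), array([84.5, 39.9]), -23.9), array([615. ,   4.1]), 2465)
coil Hpct [-2.2  0.7 25.5 27.1]
  top ((array([469.4,  -0.9]), array([47. , 46.8]), 44.9), array([469.7,  -1. ]), 1368)  any ((array([469.2,  -1.3]), array([48.1, 47.2]), 17.8), array([469.6,  -1.1]), 1431)
pin_sink Hp
[... 350 characters left out ...]
34.4, -304.7]), array([98.4, 68. ]), 72.8), array([ 531.6, -301.4]), 3172)
jar Hpct [-1.8  1.8 60.  61.5]
  top ((array([776.8, 132.9]), array([47.7, 43.1]), 26.6), array([776.8, 132.9]), 1588)  any ((array([770.1, 129.7]), array([62.5, 46.9]), 27.3), array([769.8, 129.3]), 2301)
spool Hpct [-2.   1.4 44.5 46. ]
  top ((array([782.7, -47.9]), array([54.3, 52.6]), -0.5), array([783.7, -48.2]), 2262)  any ((array([777. , -47.9]), array([65.7, 52.6]), -0.5), array([780.2, -47.6]), 2593)
stand Hpct [-1.7 21.2 50.3 55.9]
  top ((array([524., 287.]), array([151. ,  84.9]), 81.3), array([526.6, 285.4]), 10959)  any ((array([512.6, 287.5]), array([155.8, 110.3]), 81.0), array([513. , 285.4]), 14847)
```

```bash
python3 - <<'E'
import cv2
a=cv2.imread("pics/top0.png")[170:300,135:485]; cv2.imwrite("pics/c0.png",cv2.resize(a,(800,297),interpolation=cv2.INTER_CUBIC))
E
```

```text
(no output)
```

View pics/c0.png

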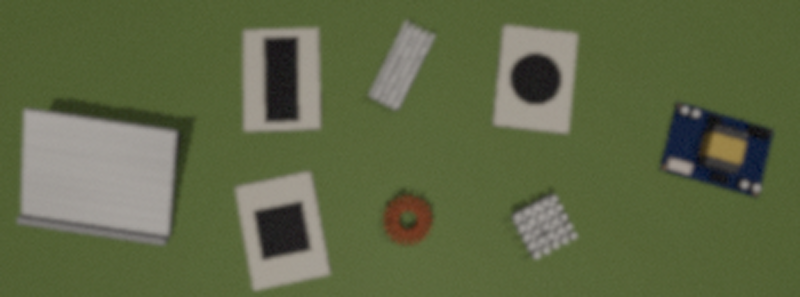

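Crop confirms the layout: ledge on the near side of the stand, transformer block roughly central on the board, bar_sink axis tilted about -25°.

```bash
cat > m.py <<'E'
from h import *
def close(m,k): return cv2.morphologyEx(m.astype(np.uint8),cv2.MORPH_CLOSE,np.ones((k,k)))
def bright(d,t=95): return (d["pixels"].min(2)>t)
if __name__=="__main__":
    d=dict(np.load("top0.npz"));P=cloud(d);H=P[...,2];px=d["pixels"].astype(int)
    for n,b in(("bar_sink",(292,172,333,224)),("pin_sink",(352,248,394,290))):
        for th in(8,15,20): print(n,th,seg(d,close(H>th,7),b,30))
        u0,v0,u1,v1=b; g=px[...,0].astype(float); q=np.percentile(g[v0:v1,u0:u1],[10,98]); 
        print("  blue",q,seg(d,close(g>(q[0]+q[1])/2-10,5),b,30))
    b=(418,208,480,260);print("block",seg(d,H>22,b,29),np.percentile(H[208:260,418:480],99.5))
    Hm=H[210:282,135:220];Q=P[210:282,135:220].reshape(-1,3)
    for r,s in ((22,54),):
        m=(Q[:,2]>r)&(Q[:,2]<s);p=Q[m]
        for _ in range(5):
            A=np.c_[p[:,:2],np.ones(len(p))];c=np.linalg.lstsq(A,p[:,2],rcond=None)[0];e=p[:,2]-A@c;p=p[abs(e)<4]
        print("plane",c,"slope deg",np.degrees(np.arctan(np.hypot(c[0],c[1]))),"yaw",np.degrees(np.arctan2(c[1],c[0])),len(p),e.std())
    yaw=np.radians(-8.7)
    for yd in(-8,-9):
        y=np.radians(yd);ex=np.array([np.cos(y),np.sin(y)]);ey=np.array([-ex[1],ex[0]])
        m=Q[:,2]>12;a=Q[m][:,:2]@ex;w=Q[m][:,:2]@ey;z=Q[m][:,2]
        print(yd,"x ext",np.percentile(a,[.5,99.5]),"y ext",np.percentile(w,[.5,99.5]),"n")
        for lo in range(12,60,6):
            k=(z>lo)&(z<lo+6);print(lo,k.sum(),np.round([np.median(a[k]),*np.percentile(w[k],[1,99])],1))
E
python3 m.py
```

```text
bar_sink 8 ((array([616.7,   3.7]), array([86.2, 50.5]), -11.3), array([614.9,   3. ]), 2728)
bar_sink 15 ((array([616.7,   3.8]), array([86.2, 50.4]), -10.9), array([615.1,   3.4]), 2631)
bar_sink 20 ((array([616.7,   3.8]), array([86.2, 50.4]), -10.9), array([615.2,   3.3]), 2617)
  blue [ 53. 141.] ((array([615.9,   4.2]), array([83.6, 35.2]), -26.8), array([615.8,   4.5]), 2686)
pin_sink 8 ((array([ 468.1, -125.5]), array([60.3, 48.8]), 26.9), array([ 464.3, -127.2]), 2112)
pin_sink 15 ((array([ 468.1, -125.5]), array([60.3, 48.8]), 26.9), array([ 464.5, -127.5]), 2067)
pin_sink 20 ((array([ 468.1, -125.5]), array([60.3, 48.8]), 26.9), array([ 464.2, -127.9]), 1997)
  blue [ 54. 142.] ((array([ 462.1, -129.5]), array([50. , 48.8]), -64.4), array([ 462.6, -129.3]), 2146)
block ((array([ 534.4, -304.3]), array([42.2, 36.4]), -17.0), array([ 534.4, -304.5]), 1334) 31.63755330469333
plane [ 3.86287237e-01 -5.83630796e-02 -1.44848471e+02] slope deg 21.33916175945063 yaw -8.591680379105004 2436 1.317491972993197
-8 x ext [413.71383249 519.8359274 ] y ext [ 67.4376626  425.27746228] n
12 72 [423.2 286.5 423.6]
18 559 [427.5 287.3 424.9]
24 573 [442.9 286.5 425.1]
30 451 [459.6 286.8 424.3]
36 472 [474.5 286.2 425.2]
42 466 [489.2 286.2 424.7]
48 520 [504.7 285.8 424.3]
54 242 [515.1 287.7 421.4]
-9 x ext [407.47149231 513.47329583] y ext [ 76.16161302 433.28382585] n
12 72 [416.5 293.8 430.9]
18 559 [421.1 294.8 432.3]
24 573 [436.7 294.2 432.7]
30 451 [453.4 294.8 432.2]
36 472 [468.2 294.5 433.3]
42 466 [482.9 294.9 433.2]
48 520 [498.4 294.5 433.1]
54 242 [508.9 296.6 430.3]
```

```bash
cat > p.py <<'E'
import sys,json,numpy as np
from cell import ctrl
def go(*targets):
    "targets [x,y,z,yaw] (mm, deg): tool shift in m and turn from the present pose"
    s=ctrl.sense();p=s["eef_pos"];yw=s["eef_rot"][2];a=np.radians(yw)
    print("t",round(s["clock"],2),"pos",np.round(p,1),"rot",np.round(s["eef_rot"],1),"F",np.round(s["ft_force"],1),"open",round(87*s["opening"],1),"grip",round(s["finger_force"],1))
    for x,y,z,w in targets:
        dx,dy,dz=x-p[0],y-p[1],z-p[2]
        print([round(v/1000,4) for v in(dx*np.cos(a)+dy*np.sin(a),dx*np.sin(a)-dy*np.cos(a),-dz)],round((yw-w+180)%360-180,1))
if __name__=="__main__": go(*json.loads(sys.argv[1]))
E
python3 p.py "[[616,4.3,70,153.2],[616,4.3,5,153.2]]"
```

```text
t 0.1 pos [209.8 588.1 221.5] rot [-179.9   -0.   160.4] F [ 0.  -0.4 -0.2] open 86.7 grip 0.0
[np.float64(-0.5788), np.float64(-0.4133), np.float64(0.1515)] 7.2
[np.float64(-0.5788), np.float64(-0.4133), np.float64(0.2165)] 7.2
```

Request:
jog_arm(steps=[[-1,[-0.579,-0.413,0.152],7.2],[-1,[-0.579,-0.413,0.152],7.2],[-1,[-0.579,-0.413,0.152],7.2],[-1,[-0.579,-0.413,0.152],7.2],[-1,[-0.579,-0.413,0.152],7.2],[-1,[-0.579,-0.413,0.152],7.2],[-1,[-0.579,-0.413,0.152],7.2],[-1,[-0.579,-0.413,0.152],7.2],[-1,[-0.579,-0.413,0.152],7.2],[-1,[-0.579,-0.413,0.152],7.2],[-1,[-0.579,-0.413,0.152],7.2],[-1,[-0.579,-0.413,0.152],7.2],[-1,[-0.579,-0.413,0.152],7.2],[-1,[-0.579,-0.413,0.152],7.2],[-1,[-0.579,-0.413,0.152],7.2],[-1,[-0.579,-0.413,0.152],7.2],[-1,[-0.579,-0.413,0.152],7.2],[-1,[-0.579,-0.413,0.152],7.2],[-1,[-0.579,-0.413,0.152],7.2],[-1,[-0.579,-0.413,0.152],7.2]], force=20)

```text
clock: 2.1
eef_pos: [616.4, 6.2, 71.0]
eef_rot: [180.0, 0.0, 153.2]
ft_force: [0.8, 0.6, 0.4]
opening: 0.998
finger_force: 0.0
```

```bash
python3 p.py "[[616,4.3,70,153.2],[616,4.3,6,153.2],[606.3,122.8,70,181.6]]"; python3 - <<'E'
from h import *
d=grab("scene");cv2.imwrite("pics/s1.png",cv2.resize(d["pixels"][100:300,200:440],(720,600),interpolation=cv2.INTER_CUBIC))
E
```

```text
t 2.1 pos [616.4   6.2  71. ] rot [180.    0.  153.2] F [0.8 0.6 0.4] open 86.8 grip 0.0
[np.float64(-0.0005), np.float64(-0.0018), np.float64(0.001)] 0.0
[np.float64(-0.0005), np.float64(-0.0018), np.float64(0.065)] 0.0
[np.float64(0.0615), np.float64(0.0996), np.float64(0.001)] -28.4
```

View pics/s1.png

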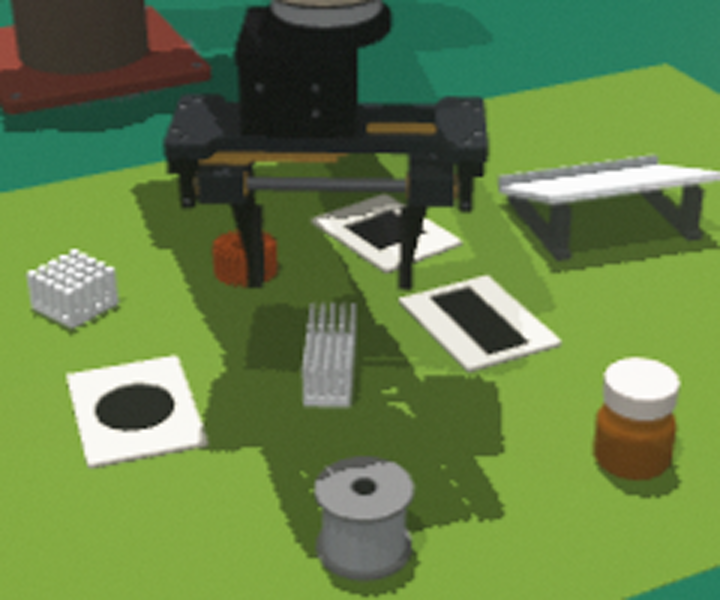

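Fingers straddle the bar sink (330,350 in the crop); nothing else is in the way.

Request:
jog_arm(steps=[[-1,[0,0,0.03],0],[-1,[0,0,0.055],0],[-1,[0,0,0.064],0],[-1,[0,0,0.064],0],[-1,[0,0,0.064],0],[-1,[0,0,0.064],0],[0.7,[0,0,0.064],0],[0.7,[0,0,0.064],0],[0.7,[0,0,0.064],0],[0.7,[0,0,0.064],0],[0.7,[0,0,0.064],0],[0.7,[0,0,0.064],0],[0.7,[0,0,0.064],0],[0.7,[0,0,0.064],0],[0.7,[0,0,0.064],0],[0.7,[0,0,0.064],0]], force=20)

```text
clock: 3.75
eef_pos: [616.5, 5.0, 6.5]
eef_rot: [-180.0, -0.0, 153.2]
ft_force: [-0.1, -0.6, -0.7]
opening: 0.343
finger_force: 20.0
```

```bash
python3 p.py "[[606.3,122.8,50,181.6],[606.3,122.8,10,181.6]]"
```

```text
t 3.75 pos [616.5   5.    6.5] rot [-180.    -0.   153.2] F [-0.1 -0.6 -0.7] open 29.9 grip 20.0
[np.float64(0.0623), np.float64(0.1005), np.float64(-0.0435)] -28.4
[np.float64(0.0623), np.float64(0.1005), np.float64(-0.0035)] -28.4
```

Request:
jog_arm(steps=[[0.7,[0,0,-0.03],0],[0.7,[0.01,0.016,-0.044],-4],[0.7,[0.03,0.05,-0.044],-12],[0.7,[0.05,0.08,-0.044],-20],[0.7,[0.0625,0.1005,-0.044],-28.4],[0.7,[0.0625,0.1005,-0.044],-28.4],[0.7,[0.0625,0.1005,-0.044],-28.4],[0.7,[0.0625,0.1005,-0.044],-28.4],[0.7,[0.0625,0.1005,-0.044],-28.4]])

```text
clock: 4.65
eef_pos: [606.3, 121.7, 50.4]
eef_rot: [-180.0, -0.0, -178.6]
ft_force: [1.0, -0.1, -1.5]
opening: 0.344
finger_force: 20.0
```

```bash
python3 p.py "[[606.3,122.8,10.5,181.6],[462.4,-129.4,80,115.6]]"
```

```text
t 4.65 pos [606.3 121.7  50.4] rot [-180.    -0.  -178.6] F [ 1.  -0.1 -1.5] open 30.0 grip 20.0
[np.float64(-0.0), np.float64(0.0011), np.float64(0.0399)] -0.2
[np.float64(0.1501), np.float64(-0.2475), np.float64(-0.0296)] 65.8
```

Request:
jog_arm(steps=[[0.7,[0,0,0.015],0],[0.7,[0,0.0003,0.03],0],[0.7,[0,0.0003,0.036],0],[0.7,[0,0.0003,0.039],0],[0.7,[0,0.0003,0.04],0],[0.7,[0,0.0003,0.04],0],[0.7,[0,0.0003,0.04],0],[0.7,[0,0.0003,0.04],0]])

```text
clock: 5.45
eef_pos: [605.9, 123.2, 10.4]
eef_rot: [-180.0, -0.0, -178.4]
ft_force: [-1.6, -0.9, 2.1]
opening: 0.338
finger_force: 20.0
```

```bash
python3 p.py "[[606.3,122.8,10.5,181.6]]"
```

```text
t 5.45 pos [605.9 123.2  10.4] rot [-180.    -0.  -178.4] F [-1.6 -0.9  2.1] open 29.4 grip 20.0
[np.float64(-0.0003), np.float64(-0.0004), np.float64(-0.0001)] -0.0
```

Request:
jog_arm(steps=[[0,[0,0,0],0],[-0.5,[0,0,0],0],[-1,[0,0,0],0],[-1,[0,0,0],0],[-1,[0,0,0],0],[-1,[0,0,-0.02],0],[-1,[0,0,-0.06],0],[-1,[0.144,-0.253,-0.06],66],[-1,[0.144,-0.253,-0.06],66],[-1,[0.144,-0.253,-0.06],66],[-1,[0.144,-0.253,-0.06],66],[-1,[0.144,-0.253,-0.06],66],[-1,[0.144,-0.253,-0.06],66],[-1,[0.144,-0.253,-0.06],66],[-1,[0.144,-0.253,-0.06],66],[-1,[0.144,-0.253,-0.06],66],[-1,[0.144,-0.253,-0.06],66],[-1,[0.144,-0.253,-0.06],66],[-1,[0.144,-0.253,-0.06],66]])

```text
clock: 7.35
eef_pos: [469.2, -133.2, 70.5]
eef_rot: [-180.0, -0.0, 115.7]
ft_force: [-0.4, -0.5, 0.3]
opening: 1.001
finger_force: 0.0
```

```bash
python3 p.py "[[462.4,-129.4,6,115.6]]"; python3 - <<'E'
from m import *
d=grab("top");H=cloud(d)[...,2]
cv2.imwrite("pics/t2.png",cv2.resize(d["pixels"][170:300,230:400],(784,600),interpolation=cv2.INTER_CUBIC))
print(seg(d,close(d["pixels"][...,0]>88,5)*(H>15),(243,180,275,228),34))
E
```

```text
t 7.35 pos [ 469.2 -133.2   70.5] rot [-180.    -0.   115.7] F [-0.4 -0.5  0.3] open 87.1 grip 0.0
[np.float64(0.0064), np.float64(-0.0045), np.float64(0.0645)] 0.1
((array([605.9, 128.6]), array([80.7, 19. ]), 0.7), array([607.9, 129.1]), 1226)
```

View pics/t2.png

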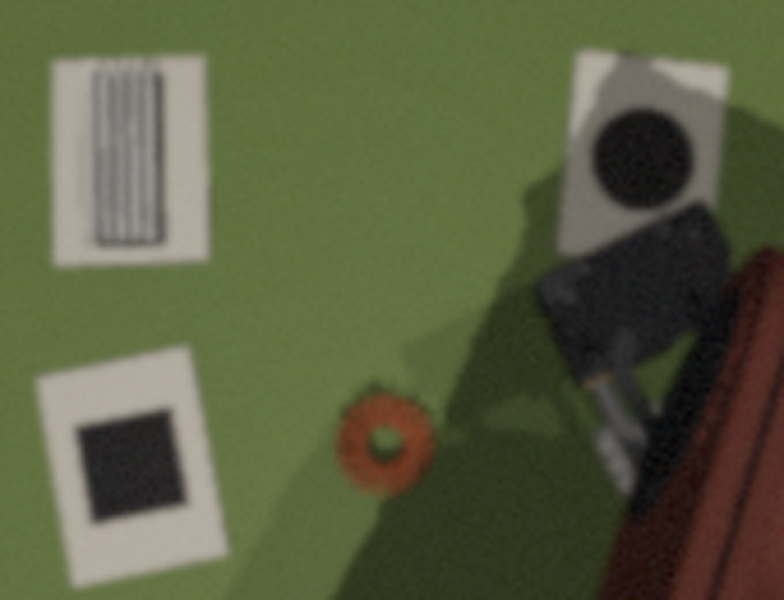

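Bar sink stands in its silhouette (about (128,155) in the crop). Going on to the pin sink.

Request:
jog_arm(steps=[[-1,[0.006,-0.0045,0.01],0],[-1,[0.0064,-0.0045,0.03],0],[-1,[0.0064,-0.0045,0.05],0],[-1,[0.0064,-0.0045,0.062],0],[-1,[0.0064,-0.0045,0.0645],0],[-1,[0.0064,-0.0045,0.0645],0],[0,[0.0064,-0.0045,0.0645],0],[0.5,[0.0064,-0.0045,0.0645],0],[0.5,[0.0064,-0.0045,0.0645],0],[0.5,[0.0064,-0.0045,0.0645],0],[0.5,[0.0064,-0.0045,0.0645],0],[0.5,[0.0064,-0.0045,0.0645],0],[0.5,[0.0064,-0.0045,0.0645],0],[0.5,[0.0064,-0.0045,0.0645],0],[0.5,[0.0064,-0.0045,0.0645],0]], force=20)

```text
clock: 8.9
eef_pos: [462.3, -129.8, 6.1]
eef_rot: [-180.0, 0.0, 115.6]
ft_force: [0.2, -0.4, 1.4]
opening: 0.503
finger_force: 20.0
```

```bash
python3 p.py "[[459.8,120.1,80,101.1],[459.8,120.1,10.5,101.1]]"
```

```text
t 8.9 pos [ 462.3 -129.8    6.1] rot [-180.     0.   115.6] F [ 0.2 -0.4  1.4] open 43.7 grip 20.0
[np.float64(0.2265), np.float64(0.1056), np.float64(-0.0739)] 14.5
[np.float64(0.2265), np.float64(0.1056), np.float64(-0.0044)] 14.5
```

Request:
jog_arm(steps=[[0.5,[0,0,-0.03],0],[0.5,[0.02,0.01,-0.06],2],[0.5,[0.06,0.027,-0.074],4],[0.5,[0.1,0.046,-0.074],7],[0.5,[0.14,0.065,-0.074],10],[0.5,[0.18,0.084,-0.074],13],[0.5,[0.21,0.098,-0.074],14.5],[0.5,[0.2265,0.1056,-0.074],14.5],[0.5,[0.2265,0.1056,-0.074],14.5],[0.5,[0.2265,0.1056,-0.06],14.5],[0.5,[0.2265,0.1056,-0.04],14.5],[0.5,[0.2265,0.1056,-0.025],14.5],[0.5,[0.2265,0.1056,-0.025],14.5],[0.5,[0.2265,0.1056,-0.025],14.5],[0.5,[0.2265,0.1056,-0.025],14.5]])

```text
clock: 10.4
eef_pos: [460.7, 119.8, 31.9]
eef_rot: [179.9, 0.0, 101.0]
ft_force: [0.6, -0.2, -2.0]
opening: 0.501
finger_force: 20.0
```

```bash
python3 p.py "[[459.8,120.1,10.2,101.1]]"
```

```text
t 10.4 pos [460.7 119.8  31.9] rot [179.9   0.  101. ] F [ 0.6 -0.2 -2. ] open 43.6 grip 20.0
[np.float64(0.0005), np.float64(-0.0008), np.float64(0.0217)] -0.1
```

Request:
jog_arm(steps=[[0.5,[0,-0.0003,0.01],0],[0.5,[0,-0.0005,0.017],0],[0.5,[0,-0.0005,0.02],0],[0.5,[0,-0.0005,0.0212],0],[0.5,[0,-0.0005,0.0212],0],[0.5,[0,-0.0005,0.0212],0]])

```text
clock: 11.0
eef_pos: [459.0, 120.1, 10.0]
eef_rot: [-179.9, 0.0, 101.1]
ft_force: [-2.7, -1.2, 5.4]
opening: 0.501
finger_force: 20.0
```

```bash
python3 p.py "[[459.8,120.1,10.2,101.1],[459.8,120.1,80,101.1],[469.5,-1.1,80,101.1]]"
```

```text
t 11.0 pos [459.  120.1  10. ] rot [-179.9    0.   101.1] F [-2.7 -1.2  5.4] open 43.6 grip 20.0
[np.float64(-0.0001), np.float64(0.0007), np.float64(-0.0002)] -0.0
[np.float64(-0.0001), np.float64(0.0007), np.float64(-0.07)] -0.0
[np.float64(-0.1209), np.float64(-0.013), np.float64(-0.07)] -0.0
```

Request:
jog_arm(steps=[[0,[0,0.0005,0],0],[-0.5,[0,0.0005,0],0],[-1,[0,0.0005,0],0],[-1,[0,0.0005,0],0],[-1,[0,0.0005,0],0],[-1,[0,0.0005,0],0],[-1,[0,0.0005,-0.03],0],[-1,[0,0.0005,-0.07],0],[-1,[-0.05,-0.005,-0.07],0],[-1,[-0.09,-0.01,-0.07],0],[-1,[-0.121,-0.0125,-0.07],0],[-1,[-0.121,-0.0125,-0.07],0],[-1,[-0.121,-0.0125,-0.07],0],[-1,[-0.121,-0.0125,-0.04],0],[-1,[-0.121,-0.0125,-0.015],0],[-1,[-0.121,-0.0125,0.003],0],[-1,[-0.121,-0.0125,0.003],0],[-1,[-0.121,-0.0125,0.003],0],[-1,[-0.121,-0.0125,0.003],0]])

```text
clock: 12.9
eef_pos: [471.3, -0.7, 8.0]
eef_rot: [179.9, 0.0, 101.1]
ft_force: [0.1, -0.4, 0.5]
opening: 1.0
finger_force: 0.0
```

```bash
python3 p.py "[[469.5,-1.1,6,101.1]]"
```

```text
t 12.9 pos [471.3  -0.7   8. ] rot [179.9   0.  101.1] F [ 0.1 -0.4  0.5] open 87.0 grip 0.0
[np.float64(-0.0001), np.float64(-0.0018), np.float64(0.002)] 0.0
```

Request:
jog_arm(steps=[[-0.6,[0,-0.001,0.002],0],[-0.3,[0,-0.001,0.002],0],[0,[0,-0.001,0.002],0],[0.4,[0,-0.001,0.002],0],[0.4,[0,-0.001,0.002],0],[0.4,[0,-0.001,0.002],0],[0.4,[0,-0.001,0.002],0],[0.4,[0,-0.001,0.002],0],[0.4,[0,-0.001,0.002],0]], force=20)

```text
clock: 13.8
eef_pos: [469.4, -1.4, 4.9]
eef_rot: [180.0, 0.0, 101.1]
ft_force: [-0.2, 0.1, 1.5]
opening: 0.55
finger_force: 20.0
```

```bash
python3 p.py "[[605.4,-127.8,70,101.1],[605.4,-127.8,10.2,101.1]]"
```

```text
t 13.8 pos [469.4  -1.4   4.9] rot [180.    0.  101.1] F [-0.2  0.1  1.5] open 47.8 grip 20.0
[np.float64(-0.1502), np.float64(0.1092), np.float64(-0.0651)] -0.0
[np.float64(-0.1502), np.float64(0.1092), np.float64(-0.0053)] -0.0
```

Request:
jog_arm(steps=[[0.4,[0,0,-0.03],0],[0.4,[-0.02,0.015,-0.06],0],[0.4,[-0.05,0.036,-0.065],0],[0.4,[-0.085,0.062,-0.065],0],[0.4,[-0.12,0.087,-0.065],0],[0.4,[-0.14,0.102,-0.065],0],[0.4,[-0.15,0.109,-0.065],0],[0.4,[-0.15,0.109,-0.065],0],[0.4,[-0.15,0.109,-0.055],0],[0.4,[-0.15,0.109,-0.04],0],[0.4,[-0.15,0.109,-0.025],0],[0.4,[-0.15,0.109,-0.025],0],[0.4,[-0.15,0.109,-0.025],0],[0.4,[-0.15,0.109,-0.025],0]])

```text
clock: 15.2
eef_pos: [605.3, -127.5, 30.2]
eef_rot: [180.0, 0.0, 101.1]
ft_force: [-1.0, 0.6, -1.4]
opening: 0.548
finger_force: 20.0
```

```bash
python3 p.py "[[605.4,-127.8,9.2,101.1]]"
```

```text
t 15.2 pos [ 605.3 -127.5   30.2] rot [180.    0.  101.1] F [-1.   0.6 -1.4] open 47.7 grip 20.0
[np.float64(-0.0003), np.float64(0.0), np.float64(0.021)] -0.0
```

Request:
jog_arm(steps=[[0.4,[0,0,0.01],0],[0.4,[0,0,0.017],0],[0.4,[0,0,0.02],0],[0.4,[0,0,0.021],0],[0.4,[0,0,0.021],0],[0.4,[0,0,0.021],0],[0.4,[0,0,0.021],0]])

```text
clock: 15.9
eef_pos: [605.0, -127.6, 8.9]
eef_rot: [-180.0, -0.0, 101.1]
ft_force: [-1.2, -0.3, 1.6]
opening: 0.547
finger_force: 20.0
```

```bash
python3 p.py "[[605.4,-127.8,9.2,101.1],[605.4,-127.8,90,101.1],[534.4,-304.7,90,162.8]]"
```

```text
t 15.9 pos [ 605.  -127.6    8.9] rot [-180.    -0.   101.1] F [-1.2 -0.3  1.6] open 47.6 grip 20.0
[np.float64(-0.0002), np.float64(0.0004), np.float64(-0.0003)] -0.0
[np.float64(-0.0002), np.float64(0.0004), np.float64(-0.0811)] -0.0
[np.float64(-0.1602), np.float64(-0.1032), np.float64(-0.0811)] -61.7
```

Request:
jog_arm(steps=[[0,[0,0,0],0],[-0.5,[0,0,0],0],[-1,[0,0,0],0],[-1,[0,0,0],0],[-1,[0,0,0],0],[-1,[0,0,0],0],[-1,[0,0,-0.03],0],[-1,[0,0,-0.08],0],[-1,[-0.16,-0.103,-0.081],-62],[-1,[-0.16,-0.103,-0.081],-62],[-1,[-0.16,-0.103,-0.081],-62],[-1,[-0.16,-0.103,-0.081],-62],[-1,[-0.16,-0.103,-0.081],-62],[-1,[-0.16,-0.103,-0.081],-62],[-1,[-0.16,-0.103,-0.081],-62],[-1,[-0.16,-0.103,-0.081],-62],[-1,[-0.16,-0.103,-0.081],-62],[-1,[-0.16,-0.103,-0.081],-62],[-1,[-0.16,-0.103,-0.081],-62],[-1,[-0.16,-0.103,-0.081],-62]])

```text
clock: 17.9
eef_pos: [534.7, -304.3, 89.8]
eef_rot: [-180.0, 0.0, 163.0]
ft_force: [0.5, 0.1, 0.2]
opening: 1.001
finger_force: 0.0
```

```bash
python3 p.py "[[534.4,-304.7,90,162.8],[534.4,-304.7,10,162.8]]"; python3 - <<'E'
from m import *
d=grab("top");np.savez("top3.npz",**d);P=cloud(d);H=P[...,2];px=d["pixels"].astype(int)
a=cv2.resize(d["pixels"][175:300,230:400],(800,588),interpolation=cv2.INTER_CUBIC)
cv2.imwrite("pics/t3.png",a)
for n,b in(("bar",(235,175,282,235)),("sq",(232,240,285,302)),("rnd",(344,176,394,233))):
    u0,v0,u1,v1=b;Q=P[v0:v1,u0:u1].reshape(-1,3);q=Q[Q[:,2]>12]
    print(n,len(q),rect(q[:,:2]),np.round(q.mean(0),1),np.percentile(q[:,2],95))
    print("  H>10 on plane top",seg(d,close(H>10,5),b,34 if n!="rnd" else 30))
E
```

```text
t 17.9 pos [ 534.7 -304.3   89.8] rot [-180.    0.  163.] F [0.5 0.1 0.2] open 87.1 grip 0.0
[np.float64(0.0002), np.float64(-0.0004), np.float64(-0.0002)] 0.2
[np.float64(0.0002), np.float64(-0.0004), np.float64(0.0798)] 0.2
bar 459 (array([560.7,  86.4]), array([198. ,  71.4]), 38.2) [603.9 119.8  51.4] 36.197245399522906
  H>10 on plane top ((array([605.8, 121.4]), array([82.9, 49.7]), 4.5), array([605.2, 121.5]), 2698)
sq 266 (array([470.3,  67. ]), array([150.8,  43.8]), -78.4) [461.5 113.6  66.4] 36.63184764317883
  H>10 on plane top ((array([460.5, 116.8]), array([50. , 45.4]), -79.3), array([460.2, 117.4]), 2006)
rnd 281 (array([570.9, -69.3]), array([181.4,  46.2]), -59.5) [ 601.3 -122.6   54.4] 31.58437860973169
  H>10 on plane top ((array([ 603.4, -125.5]), array([52.2, 48.2]), -41.6), array([ 603.9, -126.2]), 1807)
```

View pics/t3.png

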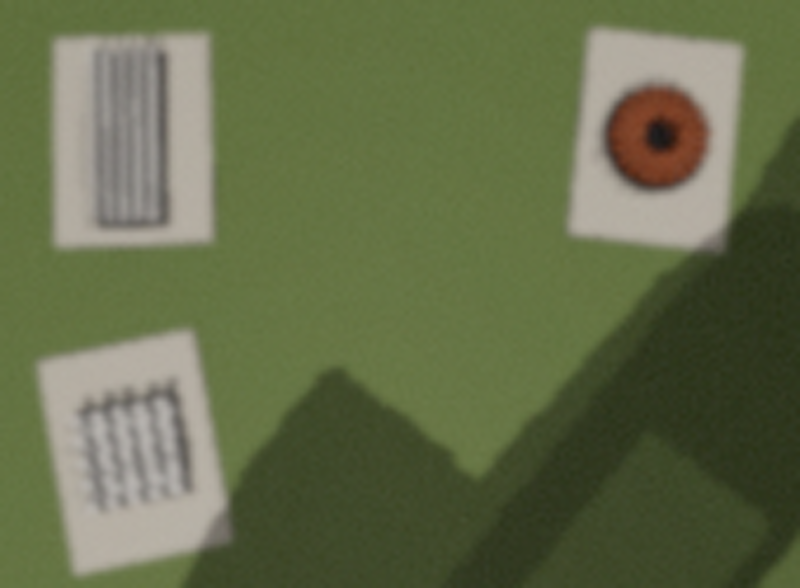

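Bar sink at (130,135), pin sink at (135,450), coil at (658,135) each sit inside their silhouettes with even dark margins once perspective is allowed for. Now the board.

Request:
jog_arm(steps=[[-1,[0,-0.0003,0.03],0],[-1,[0,-0.0003,0.06],0],[-1,[0,-0.0003,0.075],0],[-1,[0,-0.0003,0.0795],0],[-0.5,[0,-0.0003,0.0795],0],[-0.5,[0,-0.0003,0.0795],0],[0,[0,-0.0003,0.0795],0],[0.2,[0,-0.0003,0.0795],0],[0.6,[0,-0.0003,0.0795],0],[0.6,[0,-0.0003,0.0795],0],[0.6,[0,-0.0003,0.0795],0],[0.6,[0,-0.0003,0.0795],0],[0.6,[0,-0.0003,0.0795],0],[0.6,[0,-0.0003,0.0795],0],[0.6,[0,-0.0003,0.0795],0]], force=15)

```text
clock: 19.45
eef_pos: [534.6, -304.7, 10.4]
eef_rot: [-180.0, -0.0, 163.1]
ft_force: [-1.1, -0.3, 1.3]
opening: 0.367
finger_force: 15.0
```

```bash
python3 p.py "[[534.4,-304.7,130,162.8],[498.6,289.1,130,171.3],[498.6,289.1,85,171.3]]"; python3 - <<'E'
from m import *
d=dict(np.load("top3.npz"));H=cloud(d)[...,2];px=d["pixels"].astype(int)
b=(344,176,394,233)
print("coil",seg(d,(px[...,2]>px[...,0]+25),b,30),seg(d,H>24,b,30))
E
```

```text
t 19.45 pos [ 534.6 -304.7   10.4] rot [-180.    -0.   163.1] F [-1.1 -0.3  1.3] open 31.9 grip 15.0
[np.float64(0.0002), np.float64(-0.0), np.float64(-0.1196)] 0.3
[np.float64(0.2074), np.float64(0.5576), np.float64(-0.1196)] -8.2
[np.float64(0.2074), np.float64(0.5576), np.float64(-0.0746)] -8.2
coil ((array([ 603.1, -123.7]), array([126.2, 110.2]), -0.9), array([ 613.1, -115.2]), 5116) ((array([ 604.1, -126.3]), array([48. , 47.3]), -19.8), array([ 604.8, -126.7]), 1377)
```

Request:
jog_arm(steps=[[0.6,[0,0,-0.015],0],[0.6,[0,0,-0.04],0],[0.6,[0,0,-0.07],0],[0.6,[0,0,-0.1],0],[0.6,[0,0.01,-0.12],0],[0.6,[0.01,0.03,-0.12],-1],[0.6,[0.02,0.06,-0.12],-1],[0.6,[0.035,0.1,-0.12],-2],[0.6,[0.05,0.14,-0.12],-2],[0.6,[0.067,0.18,-0.12],-3],[0.6,[0.082,0.22,-0.12],-3],[0.6,[0.097,0.26,-0.12],-4],[0.6,[0.11,0.3,-0.12],-4],[0.6,[0.126,0.34,-0.12],-5],[0.6,[0.141,0.38,-0.12],-6],[0.6,[0.156,0.42,-0.12],-7],[0.6,[0.171,0.46,-0.12],-7],[0.6,[0.184,0.495,-0.12],-8],[0.6,[0.193,0.52,-0.12],-8.2],[0.6,[0.2,0.538,-0.12],-8.2]])

```text
clock: 21.45
eef_pos: [499.5, 270.4, 131.2]
eef_rot: [180.0, 0.0, 171.4]
ft_force: [0.4, 1.1, -1.9]
opening: 0.367
finger_force: 15.0
```

```bash
python3 p.py "[[498.6,289.1,80,171.3]]"
```

```text
t 21.45 pos [499.5 270.4 131.2] rot [180.    0.  171.4] F [ 0.4  1.1 -1.9] open 31.9 grip 15.0
[np.float64(0.0037), np.float64(0.0183), np.float64(0.0512)] 0.1
```

Request:
jog_arm(steps=[[0.6,[0.003,0.01,0.005],0],[0.6,[0.0037,0.017,0.02],0],[0.6,[0.0037,0.0175,0.035],0],[0.6,[0.0037,0.0175,0.046],0],[0.6,[0.0037,0.0175,0.05],0],[0.6,[0.0037,0.0175,0.05],0],[0.6,[0.0037,0.0175,0.05],0],[0.6,[0.0037,0.0175,0.05],0]])

```text
clock: 22.25
eef_pos: [499.7, 286.0, 81.1]
eef_rot: [180.0, 0.1, 171.2]
ft_force: [-0.7, 0.2, -2.1]
opening: 0.369
finger_force: 15.0
```

```bash
python3 p.py "[[498.6,289.1,57,171.3]]"; python3 - <<'E'
from h import *
d=grab("scene");cv2.imwrite("pics/s4.png",cv2.resize(d["pixels"][80:220,330:490],(685,600),interpolation=cv2.INTER_CUBIC))
E
```

```text
t 22.25 pos [499.7 286.   81.1] rot [1.800e+02 1.000e-01 1.712e+02] F [-0.7  0.2 -2.1] open 32.1 grip 15.0
[np.float64(0.0016), np.float64(0.0029), np.float64(0.0241)] -0.1
```

View pics/s4.png

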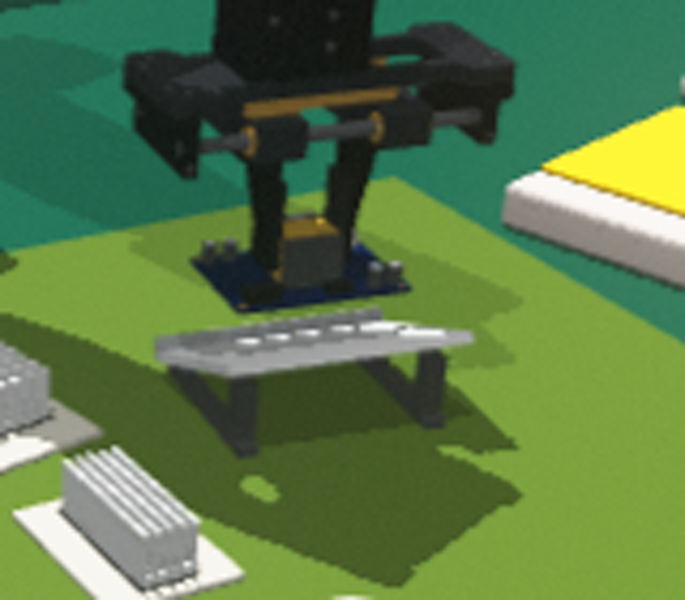

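Board is held level above the stand (board at (300,275), ledge behind, plate below). Easing down to contact.

Request:
jog_arm(steps=[[0.6,[0.001,0.002,0.008],0],[0.6,[0.0013,0.0025,0.016],0],[0.6,[0.0013,0.0025,0.021],0],[0.6,[0.0013,0.0025,0.023],0],[0.6,[0.0013,0.0025,0.023],0],[0.6,[0.0013,0.0025,0.023],0],[0.6,[0.0013,0.0025,0.023],0],[0.6,[0.0013,0.0025,0.023],0]], force=8)

```text
clock: 23.1
eef_pos: [498.4, 288.9, 57.7]
eef_rot: [180.0, 0.0, 171.3]
ft_force: [-0.0, -0.1, -1.6]
opening: 0.367
finger_force: 8.0
```

```bash
python3 p.py "[[498.6,289.1,57,171.3],[498.6,289.1,50,171.3]]"
```

```text
t 23.1 pos [498.4 288.9  57.7] rot [180.    0.  171.3] F [-0.  -0.1 -1.6] open 31.9 grip 8.0
[np.float64(-0.0002), np.float64(0.0003), np.float64(0.0007)] -0.0
[np.float64(-0.0002), np.float64(0.0003), np.float64(0.0077)] -0.0
```

Now press down 8 mm so the board begins to pivot.

Request:
jog_arm(steps=[[0.6,[0,0,0.002],0],[0.6,[0,0,0.004],0],[0.6,[0,0,0.006],0],[0.6,[0,0,0.008],0],[0.6,[0,0,0.008],0],[0.6,[0,0,0.008],0],[0.6,[0,0,0.008],0]], force=6)

```text
clock: 23.8
eef_pos: [498.5, 288.6, 49.3]
eef_rot: [-180.0, 0.0, 171.3]
ft_force: [0.0, -0.5, -1.1]
opening: 0.37
finger_force: 6.0
```

```bash
python3 p.py "[[498.6,289.1,42,171.3]]"; python3 - <<'E'
from h import *
d=grab("scene");cv2.imwrite("pics/s5.png",cv2.resize(d["pixels"][110:200,350:470],(800,600),interpolation=cv2.INTER_CUBIC))
E
```

```text
t 23.8 pos [498.5 288.6  49.3] rot [-180.     0.   171.3] F [ 0.  -0.5 -1.1] open 32.2 grip 6.0
[np.float64(-0.0001), np.float64(0.0005), np.float64(0.0073)] -0.0
```

View pics/s5.png

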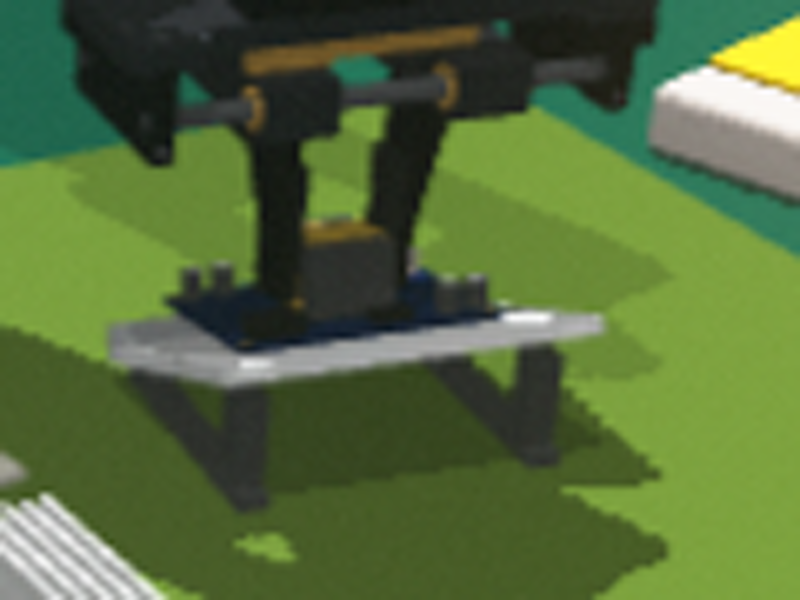

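The far edge has touched the plate and the board turns easily in the grip (little force). Continue down.

Request:
jog_arm(steps=[[0.6,[0,0,0.002],0],[0.6,[0,0,0.004],0],[0.6,[0,0,0.006],0],[0.6,[0,0,0.0065],0],[0.6,[0,0,0.0065],0],[0.6,[0,0,0.0065],0]], force=6)

```text
clock: 24.45
eef_pos: [498.4, 288.7, 42.8]
eef_rot: [180.0, 0.0, 171.3]
ft_force: [-0.3, -0.1, -1.9]
opening: 0.366
finger_force: 6.0
```

```bash
cat > b.py <<'E'
from m import *
import sys
from p import go
go([498.6,289.1,42,171.3])
d=grab("top");np.savez("topb.npz",**d);P=cloud(d);px=d["pixels"].astype(int)
m=np.zeros((400,640),bool);m[205:290,130:225]=1
m&=(px[...,0]>px[...,1]+12)&(px[...,0]>px[...,2]+12)&(P[...,2]<75)
o=np.array([512.2,287.]);y=np.radians(-8.7);ex=np.array([np.cos(y),np.sin(y)]);ey=np.array([-ex[1],ex[0]])
q=P[m];a=(q[:,:2]-o)@ex;w=(q[:,:2]-o)@ey;z=q[:,2];off=(z-18-(a+45)*.404)*.927
print("n",len(q),"local x",np.percentile(a,[1,99]).round(1),"y",np.percentile(w,[1,99]).round(1))
for lo in range(-52,40,8):
    k=(a>lo)&(a<lo+8)
    if k.sum()>5: print(lo+4,k.sum(),"above plate: p15, med",np.percentile(off[k],[15,50]).round(1))
cv2.imwrite(sys.argv[1],cv2.resize(d["pixels"][205:290,130:225],(670,600),interpolation=cv2.INTER_CUBIC))
E
python3 b.py pics/t6.png
```

```text
t 24.45 pos [498.4 288.7  42.8] rot [180.    0.  171.3] F [-0.3 -0.1 -1.9] open 31.9 grip 6.0
[np.float64(-0.0001), np.float64(0.0004), np.float64(0.0008)] -0.0Traceback (most recent call last):
  File "b.py", line 10, in <module>
    print("n",len(q),"local x",np.percentile(a,[1,99]).round(1),"y",np.percentile(w,[1,99]).round(1))
                               ~~~~~~~~~~~~~^^^^^^^^^^
    return _quantile_unchecked(
        a, q, axis, out, overwrite_input, method, keepdims, weights)
    return _ureduce(a,
                    func=_quantile_ureduce_func,
    ...<5 lines>...
                    overwrite_input=overwrite_input,
                    method=method)
    r = func(a, **kwargs)
    result = _quantile(arr,
                       quantiles=q,
    ...<2 lines>...
                       out=out,
                       weights=wgt)
    slices_having_nans = np.isnan(arr[-1, ...])
                                  ~~~^^^^^^^^^
IndexError: index -1 is out of bounds for axis 0 with size 0
```

```bash
python3 - <<'E'
from h import *
d=grab("scene");np.savez("sc7.npz",**d);cv2.imwrite("pics/s7.png",cv2.resize(d["pixels"][110:200,350:470],(800,600),interpolation=cv2.INTER_CUBIC))
P=cloud(d);px=d["pixels"].astype(int)
m=np.zeros((400,640),bool);m[130:185,350:450]=1
m&=(px[...,0]>px[...,1]+15)&(px[...,0]>px[...,2]+15)
o=np.array([512.2,287.]);y=np.radians(-8.7);ex=np.array([np.cos(y),np.sin(y)]);ey=np.array([-ex[1],ex[0]])
q=P[m];a=(q[:,:2]-o)@ex;w=(q[:,:2]-o)@ey;z=q[:,2];off=(z-18-(a+45)*.404)*.927
print(len(q))
for lo in range(-60,50,8):
    k=(a>lo)&(a<lo+8)
    if k.sum()>5: print(lo+4,k.sum(),"z",np.median(z[k]).round(1),"off",np.percentile(off[k],[15,50]).round(1))
E
```

```text
7
24 7 z 49.0 off [1.9 3. ]
```

View pics/s7.png

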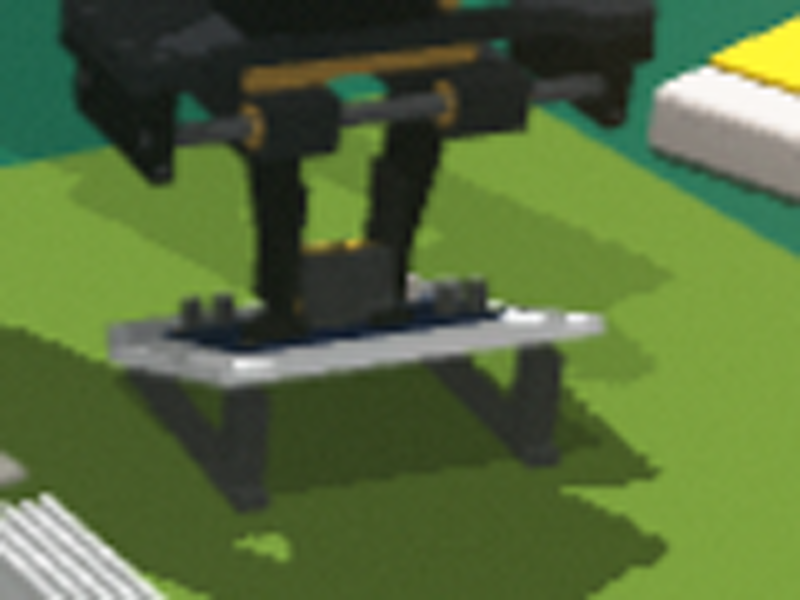

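The board has tilted flush with the plate. Now slide it down the slope to the ledge.

Request:
jog_arm(steps=[[0.6,[0,0,0.0008],0],[0.6,[0,0,0.0008],0],[0.6,[0.0015,0,0.0014],0],[0.6,[0.003,0,0.002],0],[0.6,[0.004,0,0.0024],0],[0.6,[0.004,0,0.0024],0],[0.6,[0.004,0,0.0024],0]], force=6)

```text
clock: 25.25
eef_pos: [493.8, 289.4, 40.3]
eef_rot: [-180.0, -0.0, 171.3]
ft_force: [-1.4, -0.3, -1.3]
opening: 0.367
finger_force: 6.0
```

Request:
jog_arm(steps=[[0.6,[0.001,0,0.0004],0],[0.6,[0.002,0,0.0008],0],[0.6,[0.003,0,0.0012],0],[0.6,[0.003,0,0.0012],0],[0.6,[0.003,0,0.0012],0]], force=6)

```text
clock: 25.75
eef_pos: [493.3, 289.6, 40.5]
eef_rot: [180.0, 0.2, 171.3]
ft_force: [4.5, -2.9, 1.7]
opening: 0.369
finger_force: 6.0
```

Ledge contact (Fx +4.5 N). Relax slightly, release, and lift clear.

Request:
jog_arm(steps=[[0.6,[-0.001,0,-0.0003],0],[0.6,[-0.001,0,-0.0003],0],[0.25,[-0.001,0,-0.0003],0],[0.2,[-0.001,0,-0.0003],0],[0,[-0.001,0,-0.0003],0],[-0.2,[-0.001,0,-0.0003],0],[-0.2,[-0.001,0,-0.0003],0],[-0.2,[-0.001,0,-0.0003],0],[-0.2,[-0.001,0,-0.01],0],[-0.2,[-0.001,0,-0.03],0],[-0.2,[-0.001,0,-0.07],0],[-0.2,[-0.001,0,-0.11],0],[-0.2,[-0.001,0,-0.15],0],[-0.2,[-0.001,0.05,-0.18],0],[-0.2,[-0.001,0.1,-0.18],0],[-0.2,[-0.001,0.15,-0.18],0],[-0.2,[-0.001,0.2,-0.18],0],[-0.2,[-0.001,0.2,-0.18],0],[-0.2,[-0.001,0.2,-0.18],0]], force=6)

```text
clock: 27.65
eef_pos: [521.9, 488.7, 218.7]
eef_rot: [-180.0, -0.0, 171.4]
ft_force: [0.1, 0.0, 0.5]
opening: 0.598
finger_force: 0.0
```

```bash
sed -i 's/>px\[...,1\]+12/>px[...,1]+6/;s/>px\[...,2\]+12/>px[...,2]+6/' b.py; sed -i '/^cv2.imwrite/d;s/^m=np.zeros/cv2.imwrite(sys.argv[1],cv2.resize(d["pixels"][170:300,130:400],(800,385),interpolation=cv2.INTER_CUBIC))\nm=np.zeros/' b.py; python3 b.py pics/t8.png
```

```text
t 27.65 pos [521.9 488.7 218.7] rot [-180.    -0.   171.4] F [0.1 0.  0.5] open 52.0 grip 0.0
[np.float64(-0.0068), np.float64(-0.2009), np.float64(0.1767)] 0.1
n 611 local x [-40.2  16.9] y [-49.   46.7]
-40 18 above plate: p15, med [1.2 2.9]
-32 73 above plate: p15, med [1.6 3. ]
-24 84 above plate: p15, med [1.7 2.9]
-16 85 above plate: p15, med [1.5 2.8]
-8 93 above plate: p15, med [1.7 2.8]
0 93 above plate: p15, med [1.4 3.1]
8 84 above plate: p15, med [1.9 3.3]
16 79 above plate: p15, med [1.9 3. ]
```

View pics/t8.png

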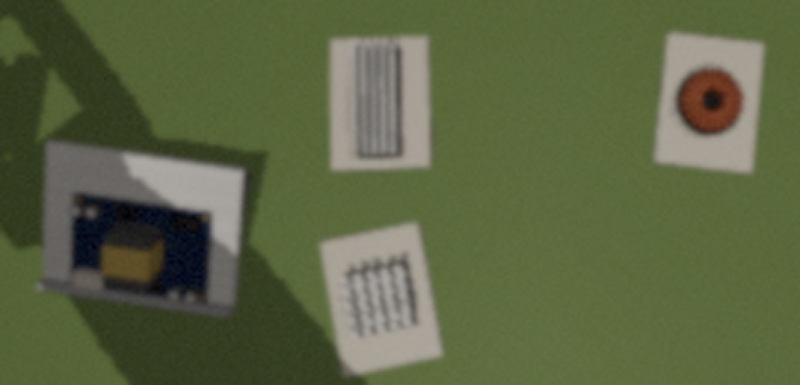

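The board lies flush: its top is 3 mm above the plate along its whole length and its lower edge is against the ledge. It is about 1 mm off the stand's middle. All three parts are in their silhouettes at (378,100), (383,295) and (710,100), and the gripper is clear.

```bash
python3 -c "
from cell import ctrl
print(ctrl.close_job())"
```

```text
the job is handed in; nothing more can be done
None
```

The job is handed in at about 28 s: both heat sinks and the coil stand in their silhouettes, measured within about 1–2 mm of centre, and the board was laid last, flush on the stand against its ledge, with the jar and spool never approached.

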